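# Tuck the stray tools into the tool box and push its lid shut

## Task

Close the wooden tool box. The loop tool and the slip brush are sticking out over its two ends and would keep the lid open, so push each one by the end of its handle until it drops into the box, then push the lid over and down until it is fully shut. Do it all by pushing with the fingertips: do not lift any tool, and leave the water pot, the clay mushroom and the ring cutter where they stand.

Things in the scene. Friction and masses are not known exactly. Their poses are not given: they have to be found in the camera images.
- box: open wooden tool box, 170 x 300 mm (x -87 to 83, y -150 to 150), fixed to the table. Origin: centre of the underside; x points to the hinged long side (away from the robot), y to the left end, z up. Walls 9 mm; rim 85 mm, inner floor 7 mm above the table; inside x -77 to 74, y -141 to 141 mm. The few flat tools already on its floor do no harm
- box_lid (a joint): angle of the box's lid, rad: 0 fully shut, flat on the rim; 1.57 upright; 1.73 open stop. Starts 1.55 to 1.70. The hinge is stiff: the lid stays at any angle and does not fall; friction 0.2 N m, under 4 N at the free edge. Lid 10 mm thick, 304 mm wide, 173 mm from hinged side to free edge; shut, its top is 96 mm above the table
- lid_hinge (a point): point on the lid's hinge axis (parallel to the box's y), at the middle of the hinged side: 87 mm along the box's x and 86 mm above the table. The lid's outer face runs 10.5 mm from this axis; its free edge is 177 mm from it
- lid_edge (a point): middle of the lid's free edge, on the outer face (on top when shut, away from the robot when upright); moves with the lid
- loop_tool: loop tool, 189 mm long, wooden handle about 12 mm thick, wire loop 30 mm wide, 30 g. Origin mid-length on the underside, y along the tool to the loop. Leans in the box's front half: loop on the floor, shaft over the rim of the left (+y) end, handle end about 25 mm outside the wall, sloping up 34 degrees. Pushed inward endwise it slides in; once its end passes the wall it drops flat
- loop_handle_end (a point): end of the loop tool's handle (middle of the end face), which sticks out, at first about 115 mm above the table. As it is pushed in it sinks until it lies on the rim (85 mm), only 12 mm thick there: the fingertips must pass just above the rim (about 3 mm) and on until some 20 mm inside the end wall, or the handle is left lying on the rim
- loop_foot (a point): other end of the loop tool, the tip of the wire loop, on the box floor
- slip_brush: slip brush, 210 mm long, 10 mm thick, 16 g. Origin mid-length on the underside, y along the brush to the bristles. Leans near the middle of the box's depth: bristles on the floor, shaft over the rim of the right (-y) end, handle end about 30 mm outside the wall, sloping up 30 degrees. Pushed inward endwise it slides in and drops flat likewise
- brush_handle_end (a point): end of the brush's handle, which sticks out, at first about 113 mm above the table. It sinks to the rim in the same way, 9 mm thick there: pass the fingertips about 3 mm above the rim until some 20 mm inside the wall
- brush_foot (a point): bristle end of the brush, on the box floor
- water_pot: loose white plastic water pot, 99 mm across, 76 mm high, standing beside one end of the box; origin at the centre of its underside. Leave it
- mushroom: loose clay mushroom, 63 mm across, 60 mm high, standing beside one end of the box; origin at the centre of its underside. Leave it
- ring_cutter: loose tin ring cutter, 69 mm across, 31 mm high, lying beside one end of the box; origin at the centre of its underside. Leave it

How it is judged:
By the outcome, as a careful person would: the job done as asked, in the order asked, and still so for the second after the job is handed in, with the robot touching nothing.
It also fails if it takes over 61 s, if anything falls off the work surface, if the arm or the gripper's body presses on something with over 40 N, if the wrist force passes 120 N, or if a joint passes its speed limit or range.

## Robot

A 6-joint arm with a two-finger parallel gripper is mounted at the origin on the work surface; the furniture and walls round the work are solid. World frame = base frame: x ahead of the robot, y to its left, z up, the work surface at z = 0. Lengths are in m, angles in degrees, forces in N, time in s.
With the tool pointing down it reaches from about 0.4 to 0.825 m from the base axis. Payload 7 kg.
Tool frame: the origin (TCP) lies midway between the tips of the shut fingers; the grasp point (between the pads) lies 19 mm behind it; z points along the fingers, y is the line along which they close (so a half turn about z gives the same grasp; the last joint's range is limited). The gripper opens to 88 mm and grips with 3 to 60 N. Pads are 19 mm wide; open, the fingers measure 130 mm over their backs; the gripper's body (78 mm by 193 mm) begins 47 mm behind the grasp point.
Start: joints at [-53.68, 20.546, 0.682, 0, -70.136, -16.507], TCP at [0.229, -0.635, 0.227] pointing down, gripper open.
Joint ranges: [-176.03, 176.03], [-82.01, 121.73], [-58.28, 71.71], [-173.87, 95.51], [-174.79, -0.11], [-173.66, 173.66]. Speed limits (degrees/s): [136.94, 136.94, 172.46, 180, 180, 180].

## Interface

Orientations are given as a 3x3 rotation matrix whose columns are the frame's x, y, z axes.
In Python, from rig import robot, jaws, solver, imaging, order, nets gives the robot as it stands. Calls block until the motion is done:
- robot.goto(position, orientation): joint-space move of the TCP to a pose.
- robot.servo_line(position, ori=None, speed=0.15): straight line of the TCP; ori=None keeps the orientation; speed is the mean speed in m/s.
- robot.movej(angles): joint-space move.
- jaws.move_gripper(opening): opening from 0.0 (shut) to 1.0 (fully open); the grip force is fixed at half the most; returns when the fingers have stopped.
- robot.dwell(seconds).
- solver.ik(position, orientation): joint angles nearest the present ones, or None.
- robot.get_state(): the state.
- imaging.grab_frame(name): name is "scene" or "side" or "wrist"; returns (picture, depth): 400x640x3 uint8, red, green, blue; 400x640 float32, m along the optical axis (not along the pixel's ray), 0 where there is no reading.
- imaging.camera_info(name): a dict with "vfov" (degrees; the focal length in pixels is half the picture's height over the tangent of half this angle, whatever the lens; pixels are square), "cx", "cy" (the principal point, pixels), "view" (4x4, takes a point from world to camera coordinates); the wrist camera has in their place "T_tool_cam" (4x4, takes a point from camera to tool coordinates, whose origin is the TCP and whose axes are the flange's). Camera axes: x right, y down, z forward; pixel columns grow to the right and rows downward; lengths in m; the calibration is good to about 2 mm. A picture is of the moment at which its call begins: read the wrist's pose just before it. camera_info takes no time and is no camera call.
A pose or a line that the arm cannot do raises robot.Unreachable and nothing moves.
- order.job_done(): hands the job in; it is judged then, once.
Trained networks look in the newest picture that a camera, given by its name, has taken for a name from the list of things; names that differ only in an ending like _2 or _b are one class to them, and where a whole thing is asked for, a point or a joint stands for the part that bears it (a point fixed in the world has none). Each returns a list of dicts, best first, with "p" (0 to 1); they miss things now and then, are a little off and sometimes report something else, mostly with a low value. They report only what shows in the picture. A call takes as long as a camera call.
- nets.search_frame(camera, label): "bbox" ([centre column, centre row, width, height] in pixels, round what is visible of it).
- nets.landmark_of(camera, label): "pixel" ([column, row] in pixels: a listed point, or the origin of a listed thing).
The state is a dict: "t": time; "qpos": joint angles; "qvel": joint speeds; "effort": joint torques, N m; "position": TCP position; "tcp_rot": TCP orientation; "force": force on the tool from outside, world axes, zero at the start; "ft_torque": the same for the moment, N m; "grip_width": opening from 0.0 (shut) to 1.0 (fully open); "finger_force": force on a finger pad.
Only numpy, scipy, OpenCV 4.12 (cv2) and the standard library are available. Lean on these libraries where they do the work, as an engineer would, in place of code of your own. Each camera call takes 0.05 s, during which the arm holds its last target. There are 200 camera calls.

## Working session

There is one attempt and no reset: what is moved stays moved. The work goes in short steps, each a Python script; the robot and the scene stay as the last script left them, time stands still between calls to the robot, and variables do not carry over. Pictures are saved under pics/ and viewed, at most 10 in all, crops included, and the job is handed in when it is done.

```bash
mkdir -p pics; cat > h.py <<'E'
import numpy as np, cv2
from rig import robot, jaws, solver, imaging, order, nets
def cam(n):
    c=imaging.camera_info(n); f=200/np.tan(np.radians(c["vfov"])/2)
    return c,f
def back(n,px,d,st=None):
    c,f=cam(n); p=np.array([(px[0]-c["cx"])*d/f,(px[1]-c["cy"])*d/f,d,1])
    if n=="wrist":
        T=np.eye(4);T[:3,:3]=st["tcp_rot"];T[:3,3]=st["position"]
        return (T@np.array(c["T_tool_cam"])@p)[:3]
    return (np.linalg.inv(np.array(c["view"]))@p)[:3]
def ray(n,px):
    a=back(n,px,0.0);b=back(n,px,1.0);return a,(b-a)
def tri(pa,pb):  # two rays (n,px)
    (a,u),(b,v)=ray(*pa),ray(*pb)
    s=np.linalg.lstsq(np.c_[u,-v],b-a,rcond=None)[0]
    return (a+s[0]*u+b+s[1]*v)/2, np.linalg.norm(a+s[0]*u-b-s[1]*v)
def dep(d,px,r=2):
    x,y=int(round(px[0])),int(round(px[1])); w=d[max(0,y-r):y+r+1,max(0,x-r):x+r+1]; w=w[w>0]
    return float(np.median(w)) if w.size else 0
def save(n,im): cv2.imwrite(f"pics/{n}.png",im[:,:,::-1])
E
python3 - <<'E'
from h import *
np.set_printoptions(precision=4,suppress=True)
D={}
for n in("scene","side"):
    im,d=imaging.grab_frame(n);D[n]=d;save(n+"1",im);np.save(n+"1.npy",d)
    print(n,{k:np.round(v,3).tolist() for k,v in cam(n)[0].items()})
for l in "box lid_hinge lid_edge loop_handle_end loop_foot brush_handle_end brush_foot water_pot mushroom ring_cutter".split():
    r={}
    for n in D:
        q=nets.landmark_of(n,l)
        if q: 
            px=q[0]["pixel"]; r[n]=px; dd=dep(D[n],px)
            print(l,n,np.round(px,1),round(q[0]["p"],2),back(n,px,dd))
    if len(r)==2: print("   tri",*tri(("scene",r["scene"]),("side",r["side"])))
print(robot.get_state())
E
```

```text
scene {'vfov': 53.901, 'cx': 323.855, 'cy': 198.682, 'view': [[0.685, -0.728, -0.016, -0.33], [-0.437, -0.393, -0.809, 0.303], [0.583, 0.562, -0.587, 0.799], [0.0, 0.0, 0.0, 1.0]]}
side {'vfov': 47.969, 'cx': 315.979, 'cy': 202.089, 'view': [[-0.85, -0.527, 0.01, 0.469], [-0.212, 0.324, -0.922, 0.203], [0.482, -0.786, -0.387, 0.815], [0.0, 0.0, 0.0, 1.0]]}
box scene [340.7 238.3] 0.78 [ 0.4237 -0.1111  0.0833]
box side [342.2 236.3] 0.67 [0.4285 0.0999 0.081 ]
   tri [ 0.5025 -0.0451 -0.0047] 0.006303247835192626
lid_hinge scene [363.1 192.8] 0.64 [ 0.5897 -0.0455  0.0977]
lid_hinge side [309.6 194.3] 0.71 [ 0.5924 -0.0337  0.0921]
   tri [ 0.5969 -0.0396  0.0901] 0.002065917468013541
lid_edge scene [368.3 134.8] 0.57 [ 0.6046 -0.0411  0.2634]
lid_edge side [301.4 123. ] 0.71 [ 1.8751 -1.9327 -0.2547]
   tri [ 0.6146 -0.0345  0.261 ] 0.0065825468387533505
loop_handle_end scene [281.8 188.7] 0.51 [0.5361 0.2328 0.0107]
loop_handle_end side [335.3 225.4] 0.58 [0.4351 0.1184 0.1113]
   tri [0.4393 0.1147 0.1113] 0.006044609851925953
loop_foot side [335.1 223.7] 0.38 [ 0.5363 -0.0645  0.
[... 731 characters left out ...]
.7 196.2] 0.53 [0.4911 0.1947 0.024 ]
ring_cutter side [341.2 236. ] 0.45 [0.4305 0.1005 0.0814]
   tri [0.4258 0.1152 0.0925] 0.008097794852344641
{'t': 1.1, 'qpos': array([-53.6807,  20.5466,   0.6807,   0.0005, -70.1346, -16.5049]), 'qvel': array([ 0.0631,  0.0011,  0.017 ,  0.0442,  0.02  , -0.0213]), 'effort': array([  0.0005, -58.2395,  29.33  ,   7.0025,   0.0124,  -0.    ]), 'position': array([ 0.2288, -0.635 ,  0.2266]), 'tcp_rot': array([[-0.9408, -0.339 , -0.    ],
       [-0.339 ,  0.9408,  0.    ],
       [ 0.    ,  0.    , -1.    ]]), 'force': array([0.3287, 0.7685, 0.5185]), 'ft_torque': array([ 0.0185,  0.0047, -0.031 ]), 'finger_force': 0.0, 'grip_width': 0.9966416343938593}
```

View pics/scene1.png

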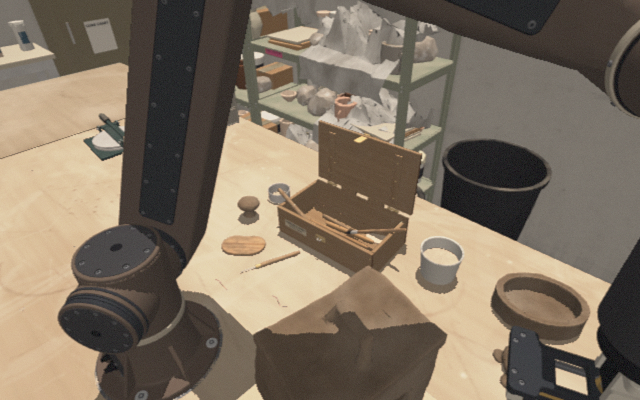

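View pics/side1.png

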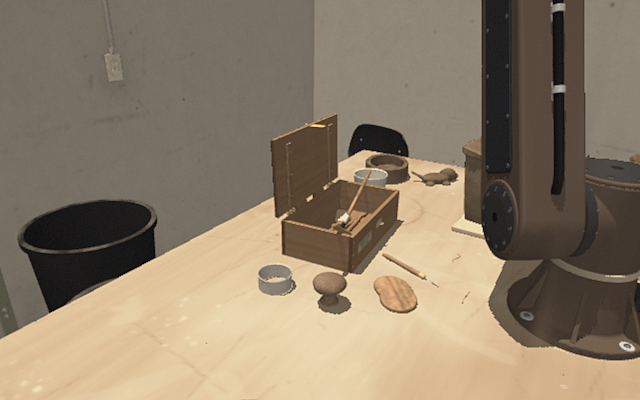

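The scene view shows the box (280-410, 125-270), lid open, the loop handle end near (280,192) and the brush near (403,230). The side view shows the brush handle at (368,172) and the mushroom and cutter at the near end. Next I'll take a wrist view from above.

```bash
python3 - <<'E'
from h import *
np.set_printoptions(precision=4,suppress=True)
print({k:np.round(v,3).tolist() for k,v in cam("wrist")[0].items()})
R=np.diag([-1.,1,-1])
jaws.move_gripper(0.0)
def take(i,p):
    robot.goto(p,R); st=robot.get_state()
    im,d=imaging.grab_frame("wrist"); save(f"w{i}",im); np.savez(f"w{i}.npz",d=d,p=st["position"],R=st["tcp_rot"])
    print(i,st["t"],st["position"])
    for l in "box lid_hinge lid_edge loop_handle_end loop_foot brush_handle_end brush_foot water_pot mushroom ring_cutter".split():
        q=nets.landmark_of("wrist",l)
        if q:
            px=q[0]["pixel"]; print(l,np.round(px,1),round(q[0]["p"],2),back("wrist",px,dep(d,px),st))
for p in ([0.43,-0.05,0.48],[0.43,-0.05,0.42],[0.45,-0.05,0.38]):
    if solver.ik(p,R) is not None:
        take(1,p);break
E
```

```text
{'vfov': 58.748, 'cx': 316.268, 'cy': 200.529, 'T_tool_cam': [[-0.0, -0.957, -0.289, 0.079], [1.0, -0.0, 0.0, -0.001], [-0.0, -0.289, 0.957, -0.158], [0.0, 0.0, 0.0, 1.0]]}
1 4.9 [ 0.4301 -0.0503  0.4796]
box [321.  178.9] 0.6 [ 0.499  -0.0427  0.0146]
lid_hinge [431.  151.6] 0.16 [0.4345 0.119  0.1124]
loop_handle_end [431.1 151.6] 0.94 [0.4345 0.1192 0.1124]
loop_foot [329.9 154.3] 0.66 [ 0.4541 -0.0272  0.0172]
brush_handle_end [206.5 212. ] 0.67 [ 0.5665 -0.2591  0.    ]
brush_foot [317.1 187.4] 0.63 [ 0.5147 -0.0497  0.0148]
water_pot [182.2 208.7] 0.67 [ 0.5456 -0.2869  0.044 ]
mushroom [463.3 118.9] 0.82 [0.3912 0.1857 0.0519]
ring_cutter [459.5 185.9] 0.75 [ 0.5159  0.214  -0.    ]
```

View pics/w1.png

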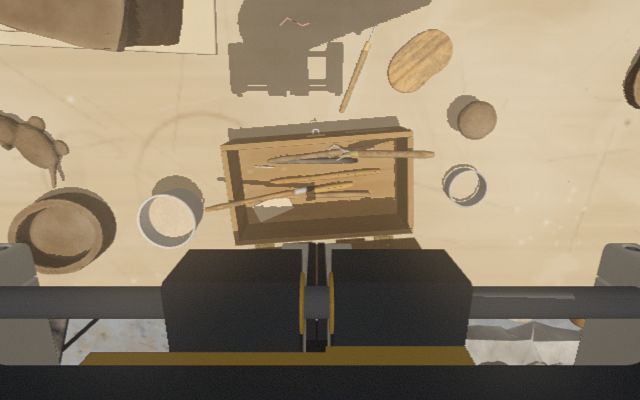

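The wrist view shows the loop handle end at (432,154), the brush handle end at (206,208) right by the pot (170,220), and the box rim corners near (222,145), (410,130), (412,230), (237,243). I'll fit the box pose and handle lines from depth.

```bash
python3 - <<'E'
from h import *
np.set_printoptions(precision=4,suppress=True)
z=np.load("w1.npz");d=z["d"];c,f=cam("wrist")
v,u=np.mgrid[0:400,0:640]
P=np.stack([(u-c["cx"])*d/f,(v-c["cy"])*d/f,d,np.ones_like(d)],-1)
T=np.eye(4);T[:3,:3]=z["R"];T[:3,3]=z["p"]
W=(P@(T@np.array(c["T_tool_cam"])).T)[...,:3]
ok=(d>0)&(v<243)
table=W[100:240,:][ok[100:240]];print("table z",np.median(table[abs(table[:,2])<.01,2]))
X,Y,Z=W[...,0],W[...,1],W[...,2]
m=ok&(Z>.075)&(Z<.092)&(X<.6)&(X>.35)&(Y<.14)&(Y>-.215)
n,lab,st,_=cv2.connectedComponentsWithStats(m.astype(np.uint8));k=1+np.argmax(st[1:,4]);r=W[lab==k]
print("rim z",np.median(r[:,2]),st[1:,4].max())
# front rim outer edge line, left/right ends
rect=cv2.minAreaRect(r[:,:2].astype(np.float32)*1000);print(rect,cv2.boxPoints(rect))
for nm,mm in(("loop",ok&(Z>.092)&(X<.5)&(X>.4)&(Y>.05)&(Y<.16)),("brush",ok&(Z>.092)&(X<.56)&(X>.46)&(Y<-.15)&(Y>-.27))):
    n,lab,st,_=cv2.connectedComponentsWithStats(mm.astype(np.uint8))
    k=1+np.argmax(st[1:,4]);q=W[lab==k];o=np.argsort(q[:,1]);q=q[o]
    print(nm,len(q),"\n",q[::max(1,len(q)//14)],q[-1])
E
```

```text
table z 0.00021509916936890416
rim z 0.08442591945609745 4012
((505.0328369140625, -45.25990295410156), (177.06170654296875, 301.1396789550781), 4.273068428039551) [[ 405.5291   98.295 ]
 [ 427.967  -202.0076]
 [ 604.5366 -188.8148]
 [ 582.0986  111.4878]]
loop 213 
 [[0.4396 0.0837 0.0939]
 [0.4393 0.088  0.0952]
 [0.4393 0.0909 0.0958]
 [0.4361 0.0936 0.0963]
 [0.4431 0.0962 0.1001]
 [0.4443 0.0987 0.1024]
 [0.4377 0.1018 0.1056]
 [0.436  0.1044 0.1066]
 [0.4435 0.1065 0.1068]
 [0.443  0.1085 0.1101]
 [0.4356 0.1111 0.1093]
 [0.4369 0.1139 0.1105]
 [0.441  0.1165 0.1127]
 [0.4359 0.1193 0.1166]
 [0.4351 0.1234 0.1127]] [0.4411 0.1242 0.112 ]
brush 154 
 [[ 0.5236 -0.2257  0.1129]
 [ 0.5236 -0.221   0.1131]
 [ 0.5221 -0.2179  0.1127]
 [ 0.5206 -0.2147  0.107 ]
 [ 0.5197 -0.2121  0.1047]
 [ 0.5232 -0.2096  0.1093]
 [ 0.5205 -0.2068  0.1073]
 [ 0.5215 -0.2044  0.1044]
 [ 0.5192 -0.2017  0.0958]
 [ 0.5224 -0.199   0.1015]
 [ 0.526  -0.1963  0.1005]
 [ 0.5251 -0.1936  0.0982]
 [ 0.5237 -0.1905  0.0973]
 [ 0.521  -0.1876  0.0953]] [ 0.5232 -0.1833  0.0936]
```

```bash
cat >> h.py <<'E'
C=np.array([.505,-.045]);ya=np.radians(4.27)
BX=np.array([np.cos(ya),np.sin(ya)]);BY=np.array([-BX[1],BX[0]])
R0=np.column_stack([-np.r_[BX,0],np.r_[BY,0],[0,0,-1.]])
def w(x,y,z): return np.r_[C+x*BX+y*BY,z]
def bx(p): r=np.asarray(p)[:2]-C; return np.array([r@BX,r@BY,p[2]])
def push(end,foot,zt=.0885,lead=.050,stop=.115):
    e,fo=bx(np.r_[end,0]),bx(np.r_[foot,0]); s=np.sign(e[1]); k=(e[0]-fo[0])/(e[1]-fo[1])
    at=lambda y,z: w(e[0]+k*(y-e[1]),y,z)
    y0=e[1]+s*lead
    robot.goto(at(y0,.25),R0); robot.servo_line(at(y0,zt),speed=.15)
    f0=robot.get_state()["force"]
    for y in np.linspace(y0,s*stop,12)[1:]:
        robot.servo_line(at(y,zt),speed=.06); st=robot.get_state()
        print(np.round(bx(st["position"])*1000,1),np.round(st["force"]-f0,1),round(st["t"],1))
    robot.servo_line(at(s*stop,.25),speed=.2)
E
python3 - <<'E'
from h import *
np.set_printoptions(precision=4,suppress=True)
push([.4395,.124],[.454,-.027])
robot.goto([0.43,-0.05,0.48],R0)
im,d=imaging.grab_frame("wrist"); save("w2",im[80:260,180:480].repeat(2,0).repeat(2,1)); print(robot.get_state()["t"])
E
```

```text
[-53.5 213.2  88.9] [-0.9 -0.8  0.2] 8.2
[-53.4 203.3  88.5] [-0.1 -0.  -0.3] 8.5
[-53.2 193.5  88.5] [-0.3 -0.6 -0.9] 8.8
[-53.  183.6  88.5] [-1.1 -0.  -0.6] 9.2
[-52.8 173.8  88.5] [-0.   1.  -0.1] 9.5
[-52.6 163.9  88.5] [ 0.1  0.1 -0.4] 9.8
[-52.4 154.   88.5] [ 0.1  0.1 -0.1] 10.1
[-52.2 144.2  88.5] [ 0.2  0.3 -0. ] 10.4
[-51.9 134.3  88.5] [-0.6 -0.2 -0.8] 10.7
[-51.8 124.5  88.5] [-0.6 -0.4  0.2] 11.1
[-51.5 114.6  88.5] [-0.9 -0.8 -0.7] 11.4
13.3917
```

View pics/w2.png

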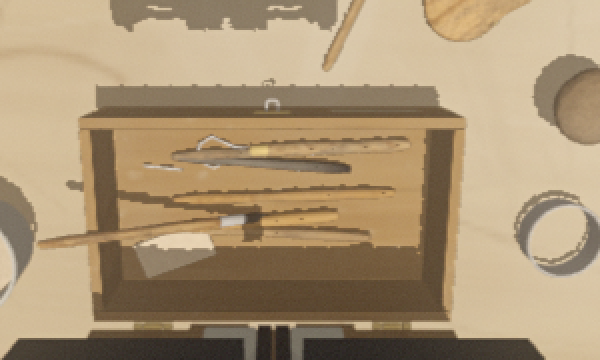

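The loop tool is now in the box, with its handle end at (408,143) in the crop, and the brush is still over the right rim at (40,245). Brush next.

```bash
python3 - <<'E'
from h import *
np.set_printoptions(precision=4,suppress=True)
push([.523,-.226],[.515,-.05],lead=.042)
robot.goto([0.43,-0.05,0.48],R0)
im,d=imaging.grab_frame("wrist"); save("w3",im[80:260,130:480].repeat(2,0).repeat(2,1)); print(robot.get_state()["t"])
im,d=imaging.grab_frame("side")
ps=[nets.landmark_of("side",l)[0]["pixel"] for l in("lid_edge","lid_hinge")];print(ps)
im2,d2=imaging.grab_frame("scene")
for l,p in zip(("lid_edge","lid_hinge"),ps):
    q=nets.landmark_of("scene",l)
    if q: t=tri(("scene",q[0]["pixel"]),("side",p)); print(l,bx(t[0]),t[1])
E
```

```text
[   3.8 -213.5   89. ] [-0.4 -0.5 -1.7] 16.2
[   3.9 -203.6   88.6] [-1.3  0.4 -0.8] 16.5
[   4.2 -193.8   88.5] [-0.1  0.  -0.5] 16.8
[   4.4 -183.9   88.5] [-0.6  0.6 -0.3] 17.1
[   4.7 -174.    88.6] [-0.4 -0.5 -0.6] 17.4
[   5.  -164.1   88.5] [-0.9  0.7 -1.9] 17.8
[   5.3 -154.2   88.5] [ 0.2 -0.9 -0.5] 18.1
[   5.6 -144.3   88.6] [ 0.1 -0.8 -1.3] 18.4
[   5.9 -134.4   88.6] [-0.2  0.8 -1. ] 18.7
[   6.2 -124.5   88.5] [-1.1 -0.1 -1. ] 19.0
[   6.5 -114.6   88.5] [ 0.  -0.2 -0.7] 19.4
21.4083
[[304.2, 122.1], [310.6, 195.1]]
lid_edge [ 0.1072 -0.0013  0.2671] 0.0030178326140733497
lid_hinge [0.0896 0.0001 0.0907] 0.005794838151012056
```

View pics/w3.png

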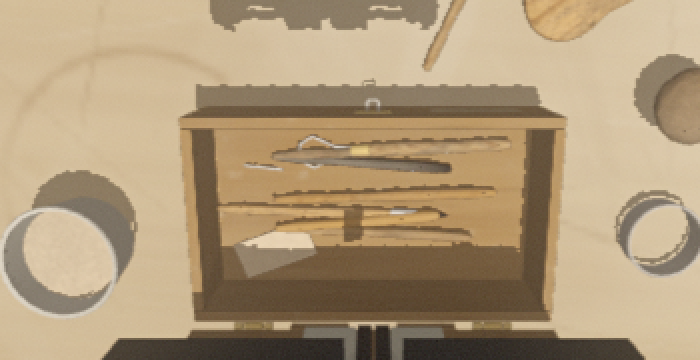

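Both tools lie inside (brush handle end at about (222,208) in the crop), and the pot, mushroom and cutter haven't moved. Now the lid, which is about 1.62 rad open.

```bash
python3 - <<'E'
from h import *
np.set_printoptions(precision=4,suppress=True)
def tcp(th,r=.15,press=.003):
    n=np.array([np.sin(th),np.cos(th)]); p=np.array([.087,.086])+r*np.array([-np.cos(th),np.sin(th)])+(.0105-press)*n
    return w(p[0]+.0095,0,p[1])
ths=np.radians(np.r_[np.arange(95,0,-8),0])
wp=[tcp(t) for t in ths]
print([solver.ik(p,R0) is not None for p in [w(.165,0,.40),w(.165,0,.236)]+wp])
robot.goto(w(.165,0,.40),R0); robot.servo_line(w(.165,0,.236),speed=.15)
f0=robot.get_state()["force"]
for t,p in zip(ths,wp):
    robot.servo_line(p,speed=.08); s=robot.get_state(); f=s["force"]-f0
    print(round(np.degrees(t)),np.round(bx(s["position"])*1000,1),np.round(f,1),round(s["t"],1))
    if np.linalg.norm(f)>30: break
im,d=imaging.grab_frame("side");save("side4",im)
E
```

```text
[True, True, True, True, True, True, True, True, True, True, True, True, True, True, True]
95 [117.4   0.  235.1] [-1.2  0.5 -0.1] 24.7
87 [ 95.9  -0.  236.4] [-0.7  0.3  0.9] 25.1
79 [ 75.   -0.1 234.8] [ 0.2 -0.2  0.6] 25.5
71 [ 54.7  -0.  230.4] [0.3 0.9 0.4] 25.9
63 [ 35.   -0.  223.2] [0.5 0.  0.5] 26.3
55 [ 16.6  -0.  213.3] [0.4 0.2 0. ] 26.7
47 [ -0.3  -0.  200.9] [0.2 0.1 0.9] 27.1
39 [-15.3  -0.  186.4] [0.6 0.3 0.6] 27.6
31 [-28.1  -0.1 169.8] [0.3 0.1 0.5] 28.0
23 [-38.7  -0.1 151.5] [ 0.5 -0.3  0.4] 28.4
15 [-46.4  -0.1 132.1] [0.8 0.7 0.8] 28.8
7 [-51.4  -0.  111.9] [ 0.4 -0.1  0.9] 29.2
0 [-51.6   0.2  96.2] [-6.8  2.7 25.6] 29.6
```

View pics/side4.png

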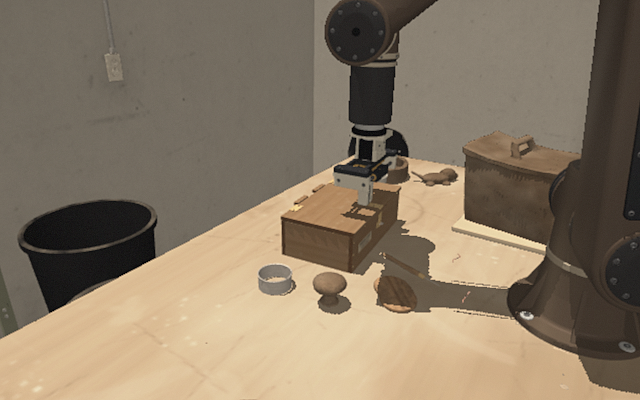

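The side view shows the lid flat on the box (285-400, 185-270), with the tip holding it down at 25 N. I'll lift off and check how flat it is by depth.

```bash
python3 - <<'E'
from h import *
np.set_printoptions(precision=4,suppress=True)
robot.servo_line(w(-.0535,0,.25),speed=.1)
robot.goto([0.40,-0.05,0.48],R0)
st=robot.get_state(); im,d=imaging.grab_frame("wrist"); save("w5",im)
Q=np.array([bx(back("wrist",(u,v),d[v,u],st)) for v in range(100,240,3) for u in range(150,500,3) if d[v,u]>0])
m=(abs(Q[:,1])<.13)&(abs(Q[:,0])<.075); q=Q[m]
for a in np.arange(-.07,.07,.02):
    s=q[(q[:,0]>=a)&(q[:,0]<a+.02)]
    if len(s): print(round(a+.01,3),len(s),np.median(s[:,2]))
print(st["t"])
E
```

```text
Traceback (most recent call last):
  File "h.py", line 7, in back
    c,f=cam(n); p=np.array([(px[0]-c["cx"])*d/f,(px[1]-c["cy"])*d/f,d,1])
        ~~~^^^
  File "h.py", line 4, in cam
    c=imaging.camera_info(n); f=200/np.tan(np.radians(c["vfov"])/2)
ValueError: time passes only in moves, steps and waits
```

View pics/w5.png

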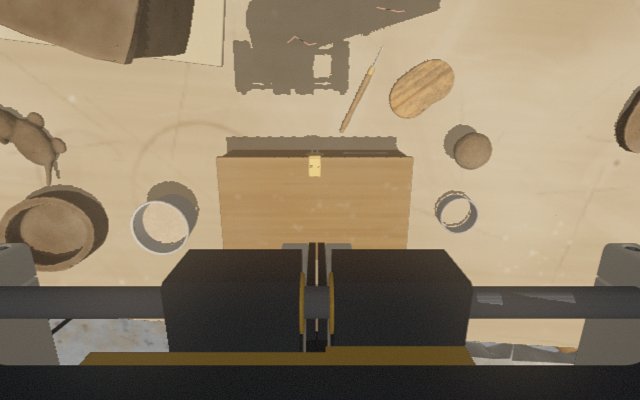

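The wrist view shows the lid over the box (217-412, 150-248), with the pot, mushroom and cutter still in place. One flatness check, then I'll hand in.

```bash
python3 - <<'E'
from h import *
st=robot.get_state(); im,d=imaging.grab_frame("wrist")
zs=[]
for v in (165,185,205,225,240):
    z=[bx(back("wrist",(u,v),dep(d,(u,v)),st)) for u in (240,270,290,345,380)]
    z=np.median(z,0); zs.append(z[2]); print(np.round(z*1000,1))
if max(abs(np.array(zs)-.096))<.004: order.job_done(); print("done",robot.get_state()["t"])
E
```

```text
[-78.6 -38.3  96. ]
[-46.9 -38.9  96.3]
[-14.1 -39.6  96.3]
[ 19.9 -40.3  96.1]
[ 46.3 -40.9  96. ]
the job is handed in; nothing more can be done
the job is handed in; nothing more can be done
```

The job is handed in: the loop tool and then the brush were pushed into the box, the lid is fully shut (its top measures flat at 96 mm), and the pot, mushroom and ring cutter show no sign of having moved.

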